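# Set the jaw gap of a bench jig with the right spacer

### The arm

A 6-joint arm with a two-finger parallel gripper is mounted at the origin on a cart in front of the work surface, level with it; the furniture and walls round the work are solid. World frame = base frame: x ahead of the robot, y to its left, z up, the work surface at z = 0. Lengths are in m, angles in degrees, forces in N, time in s.
With the tool pointing down it reaches from about 0.35 to 0.875 m from the base axis. Payload 4.2 kg.
Tool frame: the origin (TCP) lies at the very end of the fingers, on their centre line; the grasp point (between the pads) lies r.pinch_z behind it (r.pinch_z is the distance from the TCP to the grasp point, in m); y points along the fingers, z is the direction in which the jaws open and shut, and the axes are right-handed (so a half turn about y gives the same grasp; the last joint's range is limited). The gripper opens to 87 mm and grips with 3 to 60 N. Pads are 19 mm wide; open, the fingers measure 117 mm over their backs; the gripper's body (75 mm by 190 mm) begins 51 mm behind the grasp point.
Start: joints at [91.077, 22.042, 0.453, 0, -68.411, -14.817], TCP at [0.148, 0.607, 0.223] pointing down, gripper open.
Joint ranges: [-179.83, 179.83], [-69.29, 118.12], [-61.27, 80.66], [-181.25, 117.63], [-171.15, -9.14], [-177.46, 177.46]. Speed limits (degrees/s): [159.86, 159.86, 180, 180, 180, 180].

### API

Orientations are given as a 3x3 rotation matrix whose columns are the frame's x, y, z axes.
In Python, from station import sense, capture, camera_params, r gives the robot as it stands.
- The arm moves only by the tool move_arm, never from a script. Its argument "increments" is text: rows parted by semicolons, each of 7 numbers parted by spaces: the closure, from -1 (fully open) to 1 (shut), so that 0 is half open, then the shift along the tool's x, y, z in m, then the turn, a rotation vector about the tool's x, y, z in rad. In form: hand x y z wx wy wz; .... A call has 1 to 8 rows; each row is the pose to reach, as a shift and turn from the pose commanded when the call began, along the tool's axes at that moment; what a row does not reach only later rows make up. A row lasts 1/10 s, in which the tool goes at most 50 mm and 8.59 degrees, less where a joint would pass 70% of its speed; a pose out of reach is approached as far as the arm can. A call with a gripper value outside its range is refused whole. The fingers move at their own pace and stop on an object; the grip force is fixed at half the most. Time passes only in rows, so rows that repeat a pose let the fingers close. It gives the time, the measured TCP pose, the force and the opening at its end, in the units of the state.
- sense(): the state, without advancing time (a new reading comes with each control period).
- capture(name): name is "side" or "top"; returns (picture, depth): 420x560x3 uint8, red, green, blue; 420x560 float32, m along the optical axis (not along the pixel's ray), 0 where there is no reading.
- camera_params(name): a dict with "fx", "fy", "cx", "cy" (pixels), "distortion" ([k1, k2, p1, p2, k3] as OpenCV has them; the pictures are not rectified), "xyz" and "orientation" of the camera in the world. Camera axes: x right, y down, z forward; pixel columns grow to the right and rows downward; lengths in m; the calibration is good to about 2 mm. A picture is of the moment at which its call begins. camera_params takes no time and is no camera call.
- r.finish_job(): hands the job in, once; it reports no verdict.
The state is a dict: "time_s": time; "joints": joint angles; "joint_velocities": joint speeds; "effort": joint torques, N m; "tcp_pos": TCP position; "ee_rot": TCP orientation; "wrist_force": force on the tool from outside, world axes, zero at the start; "moment": the same for the moment, N m; "gripper_width": opening from 0.0 (shut) to 1.0 (fully open).
Only numpy, scipy, OpenCV 4.12 (cv2) and the standard library are available. Lean on these libraries where they do the work, as an engineer would, in place of code of your own. Each camera call takes 0.05 s, during which the arm holds its last target.

### The job

Of the three aluminium spacers, take the middle-sized one (24 mm across, the one that fits the round nest), stand it upright in the nest of the jig and let go of it. Then turn the black knob clockwise until the sliding jaw seats firmly against the spacer, back the knob off a quarter turn, and finish while still gripping the knob there, so that I can tighten its lock; do not let go at the end. Leave the other spacers and everything else on the table where they are.

Things in the scene. Friction and masses are not known exactly. Their poses are not given: they have to be found in the camera images.
- jig: Setting jig fixed to the worktop: grey base plate 60 x 190 x 12 mm; origin at the centre of its underside, long side along its y axis. At the +y end a steel fixed jaw (24 mm wide in x, y = 69.5 to 89.5 mm, top at z = 41 mm); at the -y end a blue gear case (50 mm in x, y = -86 to -14 mm, top at z = 36 mm) with the black knob on top.
- nest (a point): Centre of the floor of the round nest in the jig's base plate, at jig x 0, y +55 mm, z 6 mm. The nest is a recess 29 mm across and 6 mm deep (rim at z = 12 mm) with a slightly chamfered rim.
- knob_grip (a point): On the upright axis of the round black fluted knob (30 mm in diameter, z = 48 to 74 mm), at the height to grip: jig x 0, y -50 mm, z 64 mm. Below the knob are only a thin spindle and a collar 24 mm across (top at 40 mm). A white line on top shows how the knob is turned; the point does not turn with it.
- knob (a joint): Angle of the knob, rad; grows clockwise seen from above, which closes the jaw. 0: jaw fully open; 3.12: own end stop. With the middle spacer in the nest the jaw seats at 3.0 to 3.1; it then resists hard. Friction of about 0.06 N m keeps it where it is left. Starts between 0.3 and 1.1: 1.9 to 2.7 rad from seating.
- middle_mid (a point): Centre (half-way up) of the correct spacer, spacer_middle: upright aluminium cylinder 24 mm in diameter, 60 mm tall, with a small 7 mm hole in its top; it starts standing on the worktop in one of three places in a row (to the left of the jig).
- spacer_middle: The same spacer; origin at the centre of its underside, z along its length.
- small_mid (a point): Centre of the small spacer, 17 mm in diameter, 60 mm tall: the wrong one, to be left alone.
- large_mid (a point): Centre of the large spacer, 31 mm in diameter, 60 mm tall: the wrong one, to be left alone (it does not fit the nest).
- jaw: Steel sliding jaw of the jig, between case and nest, 22 mm wide in x, z = 14 to 36 mm. Its origin is under the middle of its clamping face, in the plane of the jig's underside: at jig y = 30.5 mm when the knob reads 0, and 5 mm further to +y per radian of knob.
- flux_tin: Round ochre tin, 45 mm across, 22 mm high, a bystander behind the row of spacers; origin at the centre of its underside.
- solder_reel: Blue and white reel of solder, 76 x 68 x 34 mm, a bystander behind the spacers; origin under its middle.
Mind the look-alikes: they are no part of the job. Leave any blue look-alike of the spacer_middle alone.

How it is judged:
By the outcome, as a careful person would: the job done as asked, in the order asked, and still so for the second after the job is handed in, while the arm keeps its last pose, push and grip.
It also fails if it takes over 67 s, if anything falls off the work surface, if the arm or the gripper's body presses on something with over 40 N, if the wrist force passes 120 N, or if a joint passes its speed limit or range.

## Working session

There is one attempt and no reset: what is moved stays moved. The work goes in short steps, Python scripts to look and compute and a tool call to move; the robot and the scene stay as the last step left them, time stands still between calls to the robot, and variables do not carry over. Pictures are saved under pics/ and viewed, and the job is handed in when it is done.

Besides the shell and the picture viewer there is one more tool, called after "Call:" as name(argument=value, ...) on one line, values as JSON. move_arm: Moves the arm, as the interface text tells. Its arguments: {"type":"object","properties":{"increments":{"type":"string"}},"required":["increments"]}

```bash
ls; mkdir -p pics; python3 - <<'E'
from station import sense, capture, camera_params, r
import cv2
for n in("side","top"):
    p,d=capture(n); cv2.imwrite(f"pics/{n}0.png",p[:,:,::-1]); 
    import numpy as np; np.savez(f"{n}0.npz",p=p,d=d)
    print(n,camera_params(n))
s=sense();print(s);print(r.pinch_z)
E
```

```text
pics
side {'fx': 535.2957353371341, 'fy': 535.2957353371341, 'cx': 280.06669557283186, 'cy': 209.71440664388436, 'distortion': array([-0.14267147,  0.        ,  0.        ,  0.        ,  0.        ]), 'xyz': array([0.40608626, 1.1830839 , 0.60463936]), 'orientation': array([[-0.99288205, -0.07420492,  0.09316043],
       [-0.11693518,  0.45883332, -0.88079405],
       [ 0.02261415, -0.88541833, -0.46424453]])}
top {'fx': 386.39848723460847, 'fy': 386.39848723460847, 'cx': 282.7615605816072, 'cy': 201.91681609532694, 'distortion': array([-0.08893887,  0.        ,  0.        ,  0.        ,  0.        ]), 'xyz': array([0.41631673, 0.15873845, 0.96972525]), 'orientation': array([[-0.01169588, -0.99578164,  0.09100619],
       [-0.99990941,  0.01104074, -0.00769898],
       [ 0.00666173, -0.091088  , -0.99582057]])}
{'time_s': 0.1, 'joints': array([ 9.10793163e+01,  2.20873838e+01,  3.88373547e-01, -2.46781143e-02,
       -6.84113694e+01, -1.48162241e+01]), 'joint_velocities': array([ 0.01863403, -0.04907256,  0.16055485,  0.03249035,  0.05925447,
        0.01525327]), 'effort': array([ 6.04865581e-04, -3.91693175e+01,  1.87932765e+01,  4.23190847e+00,
        1.33821930e-02, -7.64228480e-05]), 'tcp_pos': array([0.14827715, 0.60660946, 0.22156504]), 'ee_rot': array([[-9.71358639e-01, -3.64140766e-04, -2.37617889e-01],
       [ 2.37618145e-01, -1.93365745e-03, -9.71356720e-01],
       [-1.05761021e-04, -9.99998064e-01,  1.96480132e-03]]), 'wrist_force': array([-0.28287817, -0.35591883, -0.22389574]), 'moment': array([-0.02490287, -0.00578574,  0.02478496]), 'gripper_width': 0.9973308146035197}
0.0187
```

View pics/side0.png

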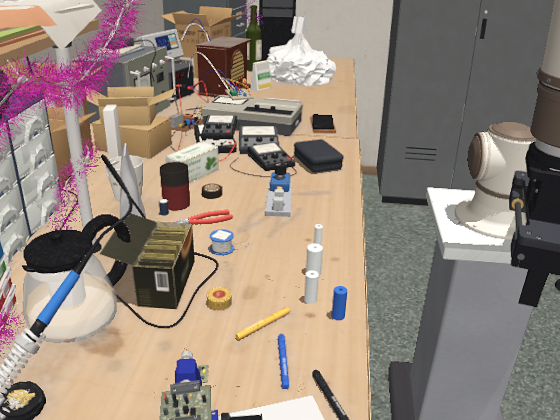

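View pics/top0.png

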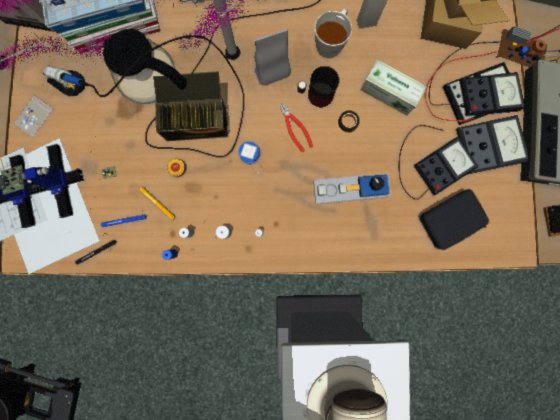

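Side view: three white/grey cylinders at (318,234), (314,260), (311,287), a blue look-alike at (339,303), jig at (278,195). Top view: cylinders at (259,232), (222,232), (184,232), blue one at (170,254), jig at (352,188), knob at (376,184). Now crops to check.

```bash
python3 - <<'E'
import cv2,numpy as np
a=np.load("top0.npz")['p'][:,:,::-1]; b=np.load("side0.npz")['p'][:,:,::-1]
c1=cv2.resize(a[215:265,155:275],None,fx=6,fy=6,interpolation=cv2.INTER_CUBIC)
c2=cv2.resize(a[168:208,305:400],None,fx=7,fy=7,interpolation=cv2.INTER_CUBIC)[:,:720]
cv2.imwrite("pics/c1.png",np.vstack([c1,np.pad(c2,((0,0),(0,720-c2.shape[1]),(0,0)))]))
c3=cv2.resize(b[215:325,290:360],None,fx=5,fy=5,interpolation=cv2.INTER_CUBIC)
c4=cv2.resize(b[160:220,250:310],None,fx=6,fy=6,interpolation=cv2.INTER_CUBIC)
c4=np.pad(c4,((0,c3.shape[0]-c4.shape[0]),(0,0),(0,0)))
cv2.imwrite("pics/c2.png",np.hstack([c3,c4]))
E
```

```text
(no output)
```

View pics/c1.png

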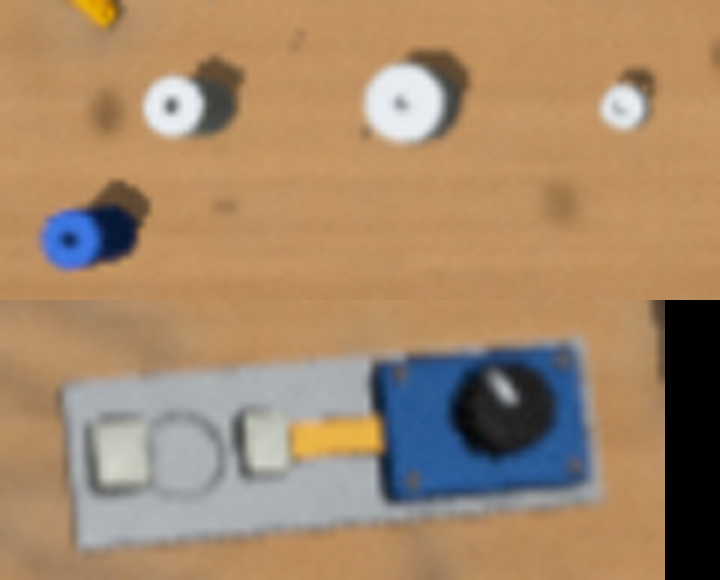

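View pics/c2.png

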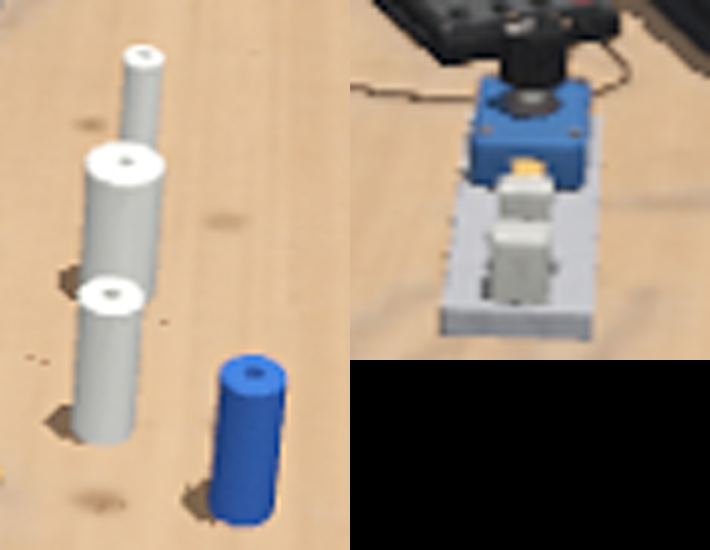

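```bash
cat > h.py <<'E'
import cv2,numpy as np
from station import camera_params
def ray(n,u,v):
    c=camera_params(n);K=np.array([[c['fx'],0,c['cx']],[0,c['fy'],c['cy']],[0,0,1]])
    p=cv2.undistortPoints(np.array([[[u,v]]],float),K,np.array(c['distortion']))[0,0]
    R=np.array(c['orientation']);return np.array(c['xyz']),R@np.array([p[0],p[1],1.])
def plane(n,u,v,z):
    o,d=ray(n,u,v);return o+d*(z-o[2])/d[2]
def pt_depth(n,u,v,z):
    o,d=ray(n,u,v);return o+d*z
def tri(a,b):
    o1,d1=ray("top",*a);o2,d2=ray("side",*b)
    A=np.stack([d1,-d2],1);t=np.linalg.lstsq(A,o2-o1,rcond=None)[0]
    p,q=o1+d1*t[0],o2+d2*t[1];return (p+q)/2,np.linalg.norm(p-q)
def blobs(mask,x0,y0,x1,y1,mn=8):
    m=np.zeros_like(mask,np.uint8);m[y0:y1,x0:x1]=mask[y0:y1,x0:x1]
    n,l,s,c=cv2.connectedComponentsWithStats(m)
    return [(c[i].round(2),s[i]) for i in range(1,n) if s[i,4]>=mn],l
E
python3 - <<'E'
from h import *
T=np.load("top0.npz");S=np.load("side0.npz")
t=T['p'].astype(int);s=S['p'].astype(int)
wt=(t.min(2)>195); ws=(s.min(2)>215)
for nm,m,bx,D in(("top",wt,(165,220,275,245),T['d']),("side",ws,(295,215,335,320),S['d'])):
    for c,st in blobs(m,*bx)[0]:
        print(nm,c,st,"d",D[int(round(c[1])),int(round(c[0]))],pt_depth(nm,*c,D[int(round(c[1])),int(round(c[0]))]).round(4), plane(nm,*c,.06).round(4))
# jig top
g=t.astype(np.uint8);hsv=cv2.cvtColor(g,cv2.COLOR_RGB2HSV)
blue=(hsv[...,0]>95)&(hsv[...,0]<125)&(hsv[...,1]>120)
blk=(t.max(2)<70)
grey=(hsv[...,1]<60)&(t.min(2)>110)
for nm,m in(("blue",blue),("blk",blk),("grey",grey)):
    print(nm,blobs(m,305,165,398,210,15)[0])
u=((hsv[...,1]<60)|blue).astype(np.uint8);m=np.zeros_like(u);m[165:210,305:398]=u[165:210,305:398]
cs,_=cv2.findContours(m,0,1);c=max(cs,key=cv2.contourArea);print(cv2.minAreaRect(c),cv2.boxPoints(cv2.minAreaRect(c)))
print((T['d'][186:190:1,315:392:4]*1000).astype(int))
E
```

```text
top [221.67 231.68] [216 226  12  12 115] d 0.9212976 [0.431  0.2985 0.0448] [0.4308 0.2962 0.06  ]
top [183.29 232.12] [179 228   9   9  56] d 0.91215163 [0.4306 0.3888 0.0533] [0.4305 0.3872 0.06  ]
top [258.62 232.48] [256 230   6   6  29] d 0.9217078 [0.4282 0.2101 0.0448] [0.428  0.2092 0.06  ]
side [318.17 225.88] [315 224   8   5  24] d 1.109426 [0.4285 0.2121 0.0617] [0.4285 0.209  0.06  ]
side [314.65 247.42] [308 244  15   8  98] d 1.0437421 [0.4308 0.2896 0.0564] [0.4307 0.2955 0.06  ]
side [312.04 273.77] [306 270  13   8  74] d 0.9627761 [0.43   0.3813 0.0567] [0.4298 0.3861 0.06  ]
blue [(array([372.1 , 186.02]), array([359, 175,  30,  21, 392], dtype=int32))]
blk [(array([376.31, 183.49]), array([370, 177,  14,  13, 131], dtype=int32))]
grey [(array([340.11, 189.61]), array([ 314,  173,   77,   31, 1116], dtype=int32))]
((351.9017028808594, 187.91802978515625), (24.444650650024414, 75.50680541992188), 84.80557250976562) [[313.19678 179.16393]
 [388.3935  172.32787]
 [390.60663 196.67213]
 [315.4099  203.5082 ]]
[[966 939 937 972 974 971 949 943 951 950 952 955 945 942 926 906 905 905
  945 981]
 [966 936 939 971 970 970 948 942 953 951 951 952 942 942 922 906 902 904
  944 977]
 [964 939 935 970 973 974 948 945 952 948 954 951 942 942 945 914 905 945
  944 981]
 [963 935 938 971 970 970 950 940 950 952 954 956 941 942 942 916 915 943
  942 981]]
```

```bash
python3 - <<'E'
from h import *
T=np.load("top0.npz");S=np.load("side0.npz")
print("tri mid",tri((183.29,232.12),(312.04,273.77)))
t=T['p'];hsv=cv2.cvtColor(t,cv2.COLOR_RGB2HSV)
k=plane("top",376.31-0,183.49,.07);print("knob",k)
box=np.array([[313.19678,179.16393],[388.3935,172.32787],[390.60663,196.67213],[315.4099,203.5082]])
W=np.array([plane("top",*b,.012) for b in box]);print(W.round(4));print("c",W.mean(0))
e=W[0]-W[1]+W[3]-W[2];yaw=np.arctan2(-e[0],e[1]);print("len",np.linalg.norm(e)/2,np.linalg.norm(W[0]-W[3]),"yaw deg",np.degrees(yaw))
# bright jaw tops
crop=cv2.resize(t[168:208,305:400],None,fx=8,fy=8,interpolation=cv2.INTER_CUBIC)
cv2.imwrite("pics/jig8.png",crop[:,:,::-1])
s=cv2.resize(S['p'][160:220,250:310],None,fx=10,fy=10,interpolation=cv2.INTER_CUBIC);cv2.imwrite("pics/jigs.png",s[:,:,::-1])
E
```

```text
tri mid (array([0.43015431, 0.38700227, 0.06058651]), np.float64(0.0007192182973756194))
knob [ 0.53985271 -0.06999685  0.07      ]
[[ 0.5602  0.0744  0.012 ]
 [ 0.576  -0.1168  0.012 ]
 [ 0.5141 -0.12    0.012 ]
 [ 0.499   0.0701  0.012 ]]
c [ 0.53733071 -0.02307338  0.012     ]
len 0.19122461136784505 0.061442508361227055 yaw deg 4.635481634890772
```

View pics/jig8.png

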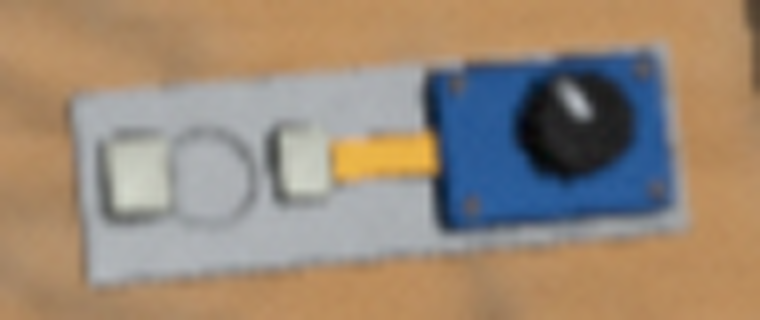

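View pics/jigs.png

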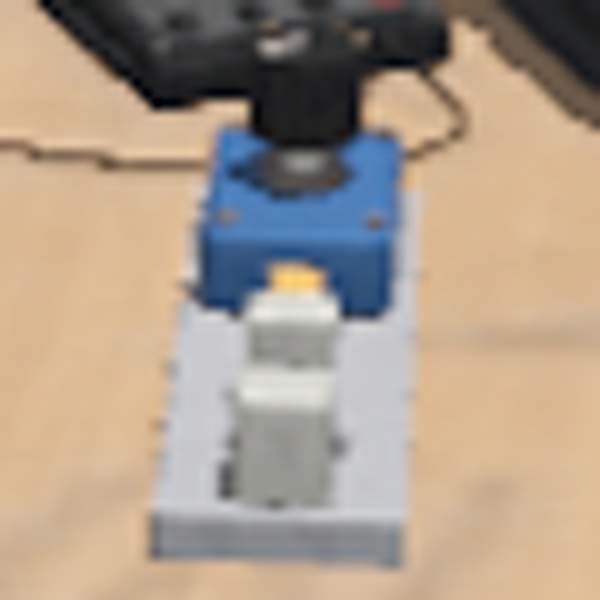

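```bash
python3 - <<'E'
from h import *
def T(x,y):return 305+(x+.5)/8-.5,168+(y+.5)/8-.5
def S(x,y):return 250+(x+.5)/10-.5,160+(y+.5)/10-.5
P=lambda n,p,z:plane(n,*p,z).round(4)
print("nest top",P("top",T(206,178),.012))
print("fixed jaw top", P("top",T(140,173),.041),"side",P("side",S(287,388),.041))
print("slide jaw top", P("top",T(303,161),.036),"side",P("side",S(293,307),.036))
print("knob top", P("top",T(577,125),.074))
print("tri jaw",tri(T(140,173),S(287,388)))
print("plate corners +y", P("top",T(73,95),.012),P("top",T(90,283),.012),"side",P("side",S(155,515),.012),P("side",S(402,515),.012))
print("plate corners -y", P("top",T(663,42),.012),P("top",T(690,230),.012))
print("case corners", [P("top",T(*q),.036) for q in((430,70),(450,228),(663,48),(675,210))])
print("case corners side", [P("side",S(*q),.036) for q in((203,233),(394,235))])
print("knob line",P("top",T(560,78),.074),P("top",T(588,118),.074))
E
```

```text
nest top [0.5329 0.032  0.012 ]
fixed jaw top [0.5311 0.0559 0.041 ] side [0.5302 0.057  0.041 ]
slide jaw top [0.5349 0.0053 0.036 ] side [0.5352 0.0023 0.036 ]
knob top [ 0.54   -0.0699  0.074 ]
tri jaw (array([0.53075943, 0.05581745, 0.04047215]), np.float64(0.0008674151611540087))
plate corners +y [0.5595 0.0732 0.012 ] [0.5004 0.069  0.012 ] side [0.5594 0.0712 0.012 ] [0.5015 0.0618 0.012 ]
plate corners -y [ 0.5748 -0.1143  0.012 ] [ 0.515  -0.1206  0.012 ]
case corners [array([ 0.5627, -0.0346,  0.036 ]), array([ 0.5139, -0.0393,  0.036 ]), array([ 0.569 , -0.1073,  0.036 ]), array([ 0.5187, -0.1091,  0.036 ])]
case corners side [array([ 0.5628, -0.0369,  0.036 ]), array([ 0.515 , -0.0438,  0.036 ])]
knob line [ 0.554  -0.0653  0.074 ] [ 0.5421 -0.0733  0.074 ]
```

Candidates: (184,232) 24 mm (56 px, matches), (222,232) large, (259,232) small, (170,254) blue look-alike. The description and the close crop both point to (184,232), at world (0.430, 0.387) with its top at 60.6 mm. Nest is at (0.533, 0.032) and jig yaw is about 4.6°. I'll move above the spacer with the jaws set to close along jig x.

Call:
move_arm(increments="-1 -0.041 0.005 0.018 0 0.15 0; -1 -0.082 0.01 0.037 0 0.3 0; -1 -0.122 0.015 0.055 0 0.45 0; -1 -0.163 0.02 0.073 0 0.6 0; -1 -0.204 0.025 0.092 0 0.75 0; -1 -0.244 0.03 0.11 0 0.9 0; -1 -0.285 0.035 0.128 0 1.05 0; -1 -0.326 0.04 0.146 0 1.2 0")

```text
time_s: 0.9
tcp_pos: [0.4314, 0.3864, 0.1821]
ee_rot: [[-0.125, -0.0, -0.992], [0.992, -0.0, -0.125], [-0.0, -1.0, 0.001]]
wrist_force: [0.3, 0.8, -0.1]
gripper_width: 0.998
```

```bash
cat > st.py <<'E'
from h import *
from station import sense,capture
import sys
def to(x,y,z,head=None):
    s=sense();R=np.array(s['ee_rot']);p=np.array(s['tcp_pos'])
    h=np.degrees(np.arctan2(R[1,2],R[0,2]))
    print("t",round(s['time_s'],2),"tcp",p.round(4),"head",round(h,2),"j",np.array(s['joints']).round(1),"F",np.array(s['wrist_force']).round(2),"w",round(s['gripper_width'],3),"tilt",R[:,1].round(3))
    d=R.T@(np.array([x,y,z])-p);print("delta tool",d.round(4))
    if head is not None:
        w=-(np.radians((head-h+180)%360-180));print("wy",round(w,4))
E
python3 -c "
from st import *
to(.430,.387,.10,-175.4)"
```

```text
t 0.9 tcp [0.4314 0.3864 0.1821] head -172.84 j [ 57.9  19.4  -9.6  -0.  -61.  -50.7] F [ 0.32  0.84 -0.07] w 0.998 tilt [-0. -0. -1.]
delta tool [0.0008 0.0821 0.0013]
wy 0.0447
```

Call:
move_arm(increments="-1 0.001 0.04 0.001 0 0.045 0; -1 0.001 0.07 0.001 0 0.045 0; -1 0.001 0.1 0.001 0 0.045 0; -1 0.001 0.13 0.001 0 0.045 0; -1 0.001 0.157 0.001 0 0.045 0; -1 0.001 0.157 0.001 0 0.045 0")

```text
time_s: 1.5
tcp_pos: [0.4273, 0.3858, 0.0214]
ee_rot: [[-0.085, -0.006, -0.996], [0.996, -0.008, -0.085], [-0.007, -1.0, 0.006]]
wrist_force: [-0.5, -1.4, 0.1]
gripper_width: 1.001
```

```bash
python3 -c "
from st import *
to(.430,.387,.025,-175.4)
for n in ('side','top'):
    p,d=capture(n); b=(230,340,280,370) if n=='side' else (205,265,150,250)
    cv2.imwrite(f'pics/pre_{n}.png',cv2.resize(p[b[0]:b[1],b[2]:b[3],::-1],None,fx=6,fy=6,interpolation=2))"
```

```text
t 1.5 tcp [0.4273 0.3858 0.0214] head -175.14 j [ 58.2  30.1 -19.6  -0.1 -40.9 -53.3] F [-0.49 -1.39  0.14] w 1.001 tilt [-0.006 -0.008 -1.   ]
delta tool [ 0.0009 -0.0036 -0.0028]
wy 0.0046
```

View pics/pre_side.png

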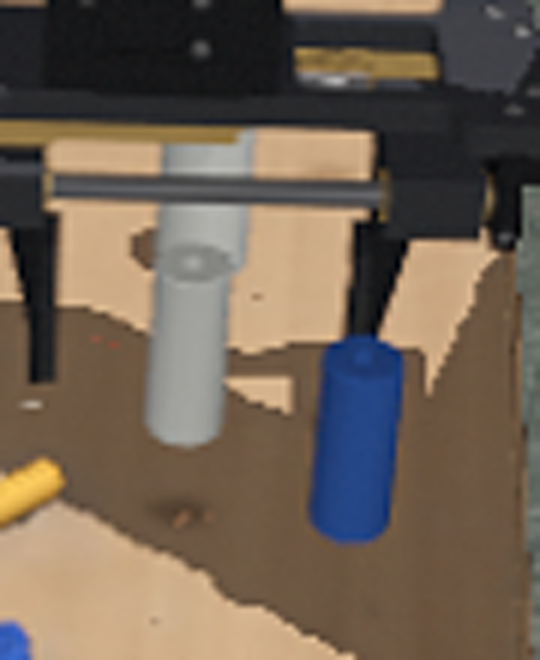

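The side view shows the fingers straddling the near grey spacer at about (312,285), with the blue one clear of the finger. Closing.

Call:
move_arm(increments="-1 0.001 -0.003 -0.003 0 0 0; 0 0.001 -0.003 -0.003 0 0 0; 1 0.001 -0.003 -0.003 0 0 0; 1 0.001 -0.003 -0.003 0 0 0; 1 0.001 -0.003 -0.003 0 0 0; 1 0.001 -0.003 -0.003 0 0 0; 1 0.001 -0.003 -0.003 0 0 0; 1 0.001 -0.003 -0.003 0 0 0")

```text
time_s: 2.4
tcp_pos: [0.4321, 0.3899, 0.0285]
ee_rot: [[-0.086, -0.0, -0.996], [0.996, -0.0, -0.086], [-0.0, -1.0, 0.0]]
wrist_force: [-0.2, 0.7, 0.4]
gripper_width: 0.446
```

```bash
python3 -c "
from st import *
to(.430,.387,.025,-175.4)"
```

```text
t 2.4 tcp [0.4321 0.3899 0.0285] head -175.07 j [ 58.   29.8 -18.8  -0.  -41.5 -53.1] F [-0.15  0.68  0.36] w 0.446 tilt [-0. -0. -1.]
delta tool [-0.0027  0.0035  0.0024]
wy 0.0057
```

Call:
move_arm(increments="1 -0.003 0.003 0.002 0 0 0; 1 -0.003 0.003 0.002 0 0 0; 1 -0.003 0.003 0.002 0 0 0; 1 -0.003 0.003 0.002 0 0 0; 1 -0.003 0.003 0.002 0 0 0; 1 -0.003 0.003 0.002 0 0 0; 1 -0.003 0.003 0.002 0 0 0")

```text
time_s: 3.1
tcp_pos: [0.4305, 0.3868, 0.0255]
ee_rot: [[-0.086, -0.0, -0.996], [0.996, 0.0, -0.086], [0.0, -1.0, 0.0]]
wrist_force: [0.5, -0.2, -1.4]
gripper_width: 0.266
```

```bash
python3 -c "
from st import *
to(.430,.387,.025,-175.4)"
```

```text
t 3.1 tcp [0.4305 0.3868 0.0255] head -175.08 j [ 58.   29.8 -19.4  -0.  -40.9 -53. ] F [ 0.46 -0.18 -1.42] w 0.266 tilt [-0.  0. -1.]
delta tool [0.0002 0.0005 0.0004]
wy 0.0057
```

Call:
move_arm(increments="1 0 0 0 0 0 0; 1 0 -0.01 0 0 0 0; 1 0 -0.03 0 0 0 0; 1 0 -0.06 0 0 0 0; 1 0 -0.09 0 0 0 0; 1 0 -0.105 0 0 0 0; 1 0 -0.105 0 0 0 0")

```text
time_s: 3.8
tcp_pos: [0.4316, 0.3883, 0.1342]
ee_rot: [[-0.086, 0.004, -0.996], [0.996, 0.006, -0.086], [0.005, -1.0, -0.005]]
wrist_force: [0.1, -0.7, -1.5]
gripper_width: 0.265
```

```bash
python3 -c "
from st import *
to(.533,.032,.13,-175.4)"
```

```text
t 3.8 tcp [0.4316 0.3883 0.1342] head -175.04 j [ 58.   22.  -13.3   0.  -54.3 -53. ] F [ 0.14 -0.68 -1.54] w 0.265 tilt [ 0.004  0.006 -1.   ]
delta tool [-0.3638  0.0026 -0.0702]
wy 0.0062
```

Call:
move_arm(increments="1 -0.03 0 -0.006 0 0 0; 1 -0.075 0 -0.015 0 0 0; 1 -0.122 0 -0.024 0 0 0; 1 -0.17 0 -0.034 0 0 0; 1 -0.218 0 -0.043 0 0 0; 1 -0.266 0 -0.053 0 0.003 0; 1 -0.314 0 -0.062 0 0.006 0; 1 -0.347 0 -0.069 0 0.006 0")

```text
time_s: 4.6
tcp_pos: [0.5284, 0.0441, 0.1296]
ee_rot: [[-0.078, -0.002, -0.997], [0.997, -0.001, -0.078], [-0.0, -1.0, 0.002]]
wrist_force: [-0.1, 0.2, -1.4]
gripper_width: 0.268
```

Call:
move_arm(increments="1 -0.013 0 -0.002 0 0 0; 1 -0.015 0.01 -0.003 0 0 0; 1 -0.015 0.03 -0.003 0 0 0; 1 -0.015 0.048 -0.003 0 0 0; 1 -0.015 0.06 -0.003 0 0 0; 1 -0.015 0.06 -0.003 0 0 0; 1 -0.015 0.06 -0.003 0 0 0")

```text
time_s: 5.3
tcp_pos: [0.5333, 0.0331, 0.0705]
ee_rot: [[-0.081, -0.0, -0.997], [0.997, -0.0, -0.081], [-0.0, -1.0, 0.0]]
wrist_force: [0.7, -0.0, -0.4]
gripper_width: 0.269
```

```bash
python3 -c "
from st import *
to(.533,.032,.035,-175.4)
for n in ('side','top'):
    p,d=capture(n); b=(130,220,240,320) if n=='side' else (160,215,295,405)
    np.savez(n+'1.npz',p=p,d=d)
    cv2.imwrite(f'pics/nest_{n}.png',cv2.resize(p[b[0]:b[1],b[2]:b[3],::-1],None,fx=6,fy=6,interpolation=2))"
```

```text
t 5.3 tcp [0.5333 0.0331 0.0705] head -175.33 j [ 21.   22.7 -23.5   0.  -43.8 -16.3] F [ 0.68 -0.02 -0.44] w 0.269 tilt [-0. -0. -1.]
delta tool [-0.001   0.0355  0.0004]
wy 0.0012
```

View pics/nest_side.png

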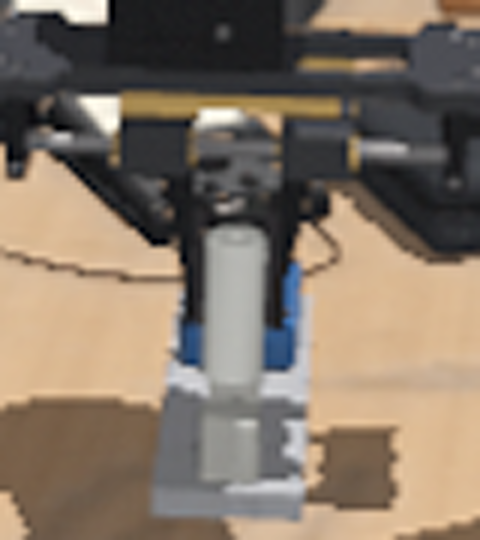

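View pics/nest_top.png

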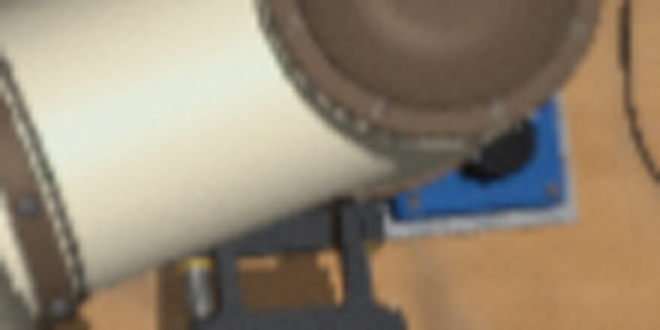

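```bash
python3 -c "
from st import *
print(plane('side',240+235.5/6-.5,130+237.5/6-.5,.105))
s=np.load('side1.npz')['p'];cv2.imwrite('pics/n2.png',cv2.resize(s[160:220,255:300,::-1],None,fx=12,fy=12,interpolation=2)[:600])"
```

```text
[0.53349064 0.03117657 0.105     ]
```

View pics/n2.png

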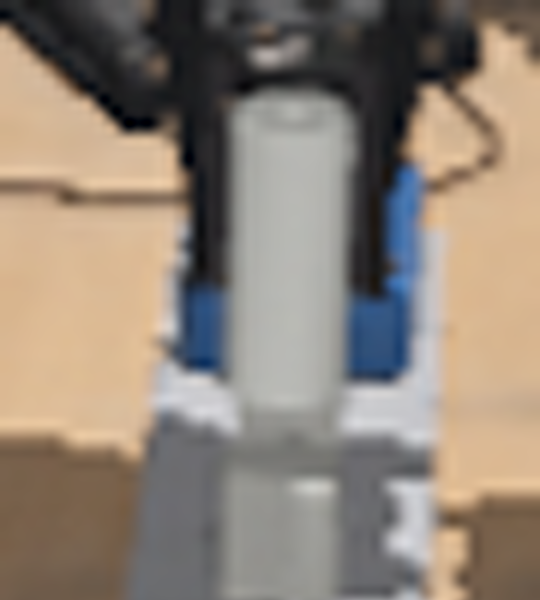

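Call:
move_arm(increments="1 -0.001 0.008 0 0 0 0; 1 -0.001 0.016 0 0 0 0; 1 -0.001 0.022 0 0 0 0; 1 -0.001 0.027 0 0 0 0; 1 -0.001 0.03 0 0 0 0; 1 -0.001 0.033 0 0 0 0; 1 -0.001 0.036 0 0 0 0; 1 -0.001 0.036 0 0 0 0")

```text
time_s: 6.2
tcp_pos: [0.5331, 0.0312, 0.0342]
ee_rot: [[-0.08, -0.001, -0.997], [0.997, -0.0, -0.08], [-0.0, -1.0, 0.001]]
wrist_force: [-1.3, 0.7, -1.7]
gripper_width: 0.261
```

```bash
python3 -c "
from st import *
to(.533,.032,.0315,-175.4)
p,d=capture('side');cv2.imwrite('pics/n3.png',cv2.resize(p[160:220,255:300,::-1],None,fx=12,fy=12,interpolation=2)[:600])"
```

```text
t 6.2 tcp [0.5331 0.0312 0.0342] head -175.42 j [ 20.8  25.8 -25.5  -0.  -38.8 -16.2] F [-1.33  0.74 -1.68] w 0.261 tilt [-0.001 -0.    -1.   ]
delta tool [ 0.0008  0.0027 -0.    ]
wy -0.0004
```

View pics/n3.png

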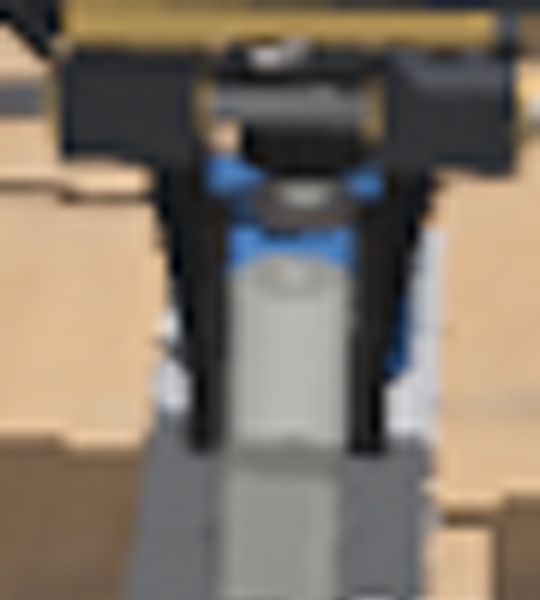

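Bottom at about 9 mm, below the 12 mm rim, with almost no force: it is in the nest. Seat it and release.

Call:
move_arm(increments="1 0 0.0015 0 0 0 0; 1 0 0.003 0 0 0 0; 1 0 0.003 0 0 0 0")

```text
time_s: 6.55
tcp_pos: [0.5332, 0.0313, 0.0314]
ee_rot: [[-0.08, -0.0, -0.997], [0.997, -0.0, -0.08], [-0.0, -1.0, 0.0]]
wrist_force: [0.6, -0.4, -1.1]
gripper_width: 0.267
```

```bash
python3 -c "
from st import *
to(.533,.032,.0315,-175.4)"
```

```text
t 6.55 tcp [0.5332 0.0313 0.0314] head -175.42 j [ 20.8  26.  -25.6  -0.  -38.4 -16.2] F [ 0.56 -0.42 -1.09] w 0.267 tilt [-0. -0. -1.]
delta tool [ 0.0007 -0.0001  0.0001]
wy -0.0003
```

Call:
move_arm(increments="0.3 0 0 0 0 0 0; 0.3 0 0 0 0 0 0; 0 0 0 0 0 0 0; -0.2 0 0 0 0 0 0; -0.2 0 0 0 0 0 0; -0.2 0 0 0 0 0 0")

```text
time_s: 7.15
tcp_pos: [0.5333, 0.0313, 0.0316]
ee_rot: [[-0.08, 0.0, -0.997], [0.997, 0.0, -0.08], [-0.0, -1.0, -0.0]]
wrist_force: [0.1, 0.7, 0.4]
gripper_width: 0.577
```

Call:
move_arm(increments="-0.2 0 -0.005 0 0 0 0; -0.2 0 -0.02 0 0 0 0; -0.2 0 -0.045 0 0 0 0; -0.2 0 -0.075 0 0 0 0; -0.2 0 -0.095 0 0 0 0; -0.2 0 -0.1 0 0 0 0")

```text
time_s: 7.75
tcp_pos: [0.5349, 0.0317, 0.1345]
ee_rot: [[-0.08, 0.006, -0.997], [0.997, 0.002, -0.08], [0.001, -1.0, -0.006]]
wrist_force: [-0.9, 0.6, 0.6]
gripper_width: 0.6
```

```bash
python3 -c "
from st import *
to(.5407,-.0715,.105,-85)
p,d=capture('side');np.savez('side2.npz',p=p,d=d);cv2.imwrite('pics/n4.png',cv2.resize(p[160:220,255:300,::-1],None,fx=10,fy=10,interpolation=2))"
```

```text
t 7.75 tcp [0.5349 0.0317 0.1345] head -175.39 j [ 20.8  18.  -19.5   0.  -52.2 -16.2] F [-0.86  0.61  0.65] w 0.6 tilt [ 0.006  0.002 -1.   ]
delta tool [-0.1034  0.0294  0.0027]
wy -1.5776
```

View pics/n4.png

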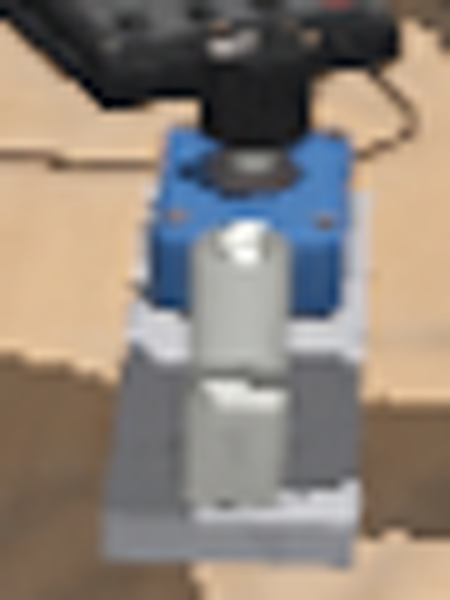

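Side view: spacer stands upright in the nest behind the fixed jaw, top at crop (245,240), level with its sides vertical. Next I'll refine the knob axis.

```bash
python3 -c "
from st import *
p=np.load('side2.npz')['p'].astype(int)
print(p[166:175,272:290].max(2))
for v in (168,170,172):
  row=p[v].max(1);idx=[u for u in range(270,292) if row[u]<75];print(v,idx[0],idx[-1])
o,d=ray('side',280.0,170)
print(o+d*(-.0715-o[1])/d[1])
"
```

```text
[[ 41  41  37  30  31  32  32  39  46  44  39  39  36  35  32  33  27  24]
 [ 34  35  33  30  28  33  33  32  34  36  33  32  33  33  53  94 162 197]
 [ 31  31  32  29  29  35  34  31  33  31  33  31  31  33 117 179 202 209]
 [ 23  25  24  28  29  34  34  33  35  31  33  31  28  32 134 196 211 210]
 [199 204 175  23  30  31  34  32  33  29  32  32  31  28 169 218 217 215]
 [215 212 184  19  25  33  33  33  35  32  35  32  33  27 180 227 223 220]
 [165 150 125  20  26  33  35  31  32  34  34  35  30  24 147 191 191 211]
 [176 177 155  79  25  31  31  32  33  31  33  32  27  74 134 137 101 147]
 [178 186 185 170 124  54  27  26  26  27  29  50  86 151 185 182 176 163]]
168 270 285
170 275 285
172 275 285
[ 0.54156813 -0.0715      0.05814618]
```

Call:
move_arm(increments="-0.2 -0.02 0 0 0 -0.14 0; -0.3 -0.05 0 0.001 0 -0.28 0; -0.4 -0.08 0 0.002 0 -0.42 0; -0.5 -0.1 0 0.002 0 -0.56 0; -0.5 -0.103 0 0.002 0 -0.7 0; -0.5 -0.103 0 0.002 0 -0.84 0; -0.5 -0.103 0 0.002 0 -0.98 0; -0.5 -0.103 0 0.002 0 -1.12 0")

```text
time_s: 8.6
tcp_pos: [0.5385, -0.0717, 0.1299]
ee_rot: [[-0.934, -0.003, -0.358], [0.358, -0.0, -0.934], [0.003, -1.0, 0.001]]
wrist_force: [0.4, 0.4, -0.4]
gripper_width: 0.751
```

Call:
move_arm(increments="-0.5 0 0 0 0 -0.14 0; -0.5 0 0 0 0 -0.28 0; -0.5 0 0 0 0 -0.42 0; -0.5 0 0 0 0 -0.46 0; -0.5 0 0 0 0 -0.46 0; -0.5 0 0 0 0 -0.46 0")

```text
time_s: 9.2
tcp_pos: [0.5389, -0.0716, 0.1305]
ee_rot: [[-0.996, -0.002, 0.088], [-0.088, -0.0, -0.996], [0.002, -1.0, -0.0]]
wrist_force: [0.0, -0.2, -0.4]
gripper_width: 0.744
```

```bash
python3 -c "
from st import *
to(.5407,-.0715,.045,-85)
for n in ('side','top'):
    p,d=capture(n); b=(130,220,240,320) if n=='side' else (160,215,295,405)
    np.savez(n+'3.npz',p=p,d=d)
    cv2.imwrite(f'pics/k_{n}.png',cv2.resize(p[b[0]:b[1],b[2]:b[3],::-1],None,fx=6,fy=6,interpolation=2))"
```

```text
t 9.2 tcp [ 0.5389 -0.0716  0.1305] head -84.96 j [  9.5  19.2 -18.3  -0.  -52.6  85.5] F [ 0.02 -0.25 -0.37] w 0.744 tilt [-0.002 -0.    -1.   ]
delta tool [-0.002   0.0855  0.0001]
wy 0.0007
```

View pics/k_side.png

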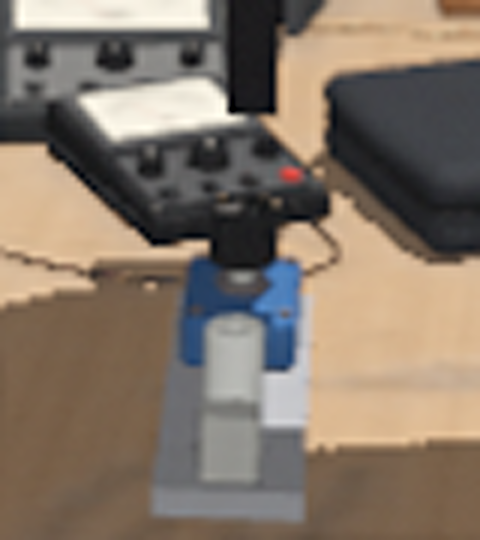

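View pics/k_top.png

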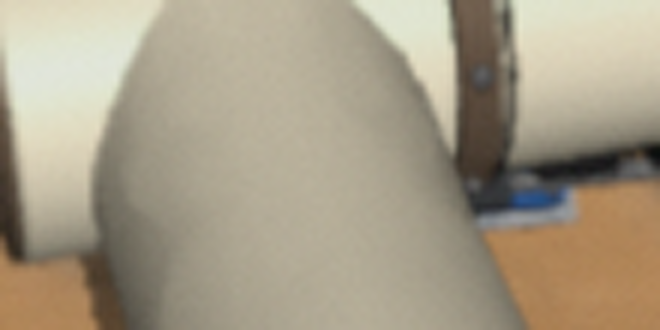

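```bash
python3 -c "
from st import *
o,d=ray('side',281.5,145)
for y in (-.03,-.04): print(o+d*(y-o[1])/d[1])
p=np.load('side3.npz')['p'].astype(int)
for v in (140,143,146):
  print(v,p[v,272:292].max(1))
"
```

```text
[ 0.53492761 -0.03        0.14240771]
[ 0.5359897  -0.04        0.13859732]
140 [ 28  71 125 144 132  87  24  28  27  30  27  28  28  20 170 218 217 215
 213 213]
143 [217 223 207 139  83  81  23  30  27  29  30  28  28  23 180 223 216 214
 214 215]
146 [237 238 242 247 245 204  17  27  30  31  30  31  29  25 180 223 217 215
 215 217]
```

Call:
move_arm(increments="-0.5 -0.002 0.02 0 0 0 0; -0.5 -0.002 0.045 0 0 0 0; -0.5 -0.002 0.065 0 0 0 0; -0.5 -0.002 0.078 0 0 0 0; -0.5 -0.002 0.084 0 0 0 0; -0.5 -0.002 0.084 0 0 0 0; -0.5 -0.002 0.084 0 0 0 0")

```text
time_s: 10.0
tcp_pos: [0.542, -0.0713, 0.0481]
ee_rot: [[-0.996, 0.001, 0.089], [-0.089, -0.0, -0.996], [-0.001, -1.0, 0.0]]
wrist_force: [-0.7, -0.1, 0.1]
gripper_width: 0.75
```

```bash
python3 -c "
from st import *
to(.541,-.0715,.046,-85)
for n in ('side',):
    p,d=capture(n); b=(130,220,240,320)
    cv2.imwrite(f'pics/k2_{n}.png',cv2.resize(p[b[0]:b[1],b[2]:b[3],::-1],None,fx=6,fy=6,interpolation=2))"
```

```text
t 10.0 tcp [ 0.542  -0.0713  0.0481] head -84.89 j [  9.5  25.5 -23.    0.  -41.4  85.6] F [-0.71 -0.14  0.12] w 0.75 tilt [ 0.001 -0.    -1.   ]
delta tool [0.001  0.0021 0.0001]
wy 0.002
```

View pics/k2_side.png

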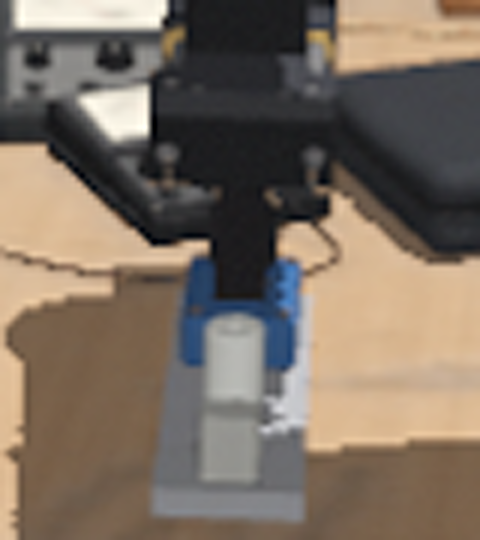

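The fingertip covers the knob at crop columns 215–275 (the knob was 210–275), so it is centred. Close.

Call:
move_arm(increments="0 0.001 0.002 0 0 0 0; 0.2 0.001 0.002 0 0 0 0; 0.3 0.001 0.002 0 0 0 0; 1 0.001 0.002 0 0 0 0; 1 0.001 0.002 0 0 0 0; 1 0.001 0.002 0 0 0 0; 1 0.001 0.002 0 0 0 0; 1 0.001 0.002 0 0 0 0")

```text
time_s: 10.85
tcp_pos: [0.5407, -0.0734, 0.0458]
ee_rot: [[-0.996, 0.0, 0.089], [-0.089, -0.002, -0.996], [0.0, -1.0, 0.002]]
wrist_force: [1.5, -8.5, -1.0]
gripper_width: 0.337
```

Call:
move_arm(increments="1 0 0 0 0 0 0; 1 0 0 0 0 0 0; 1 0 0 0 0 0 0")

```text
time_s: 11.15
tcp_pos: [0.5407, -0.0734, 0.0458]
ee_rot: [[-0.996, 0.0, 0.089], [-0.089, -0.002, -0.996], [0.0, -1.0, 0.002]]
wrist_force: [2.4, -9.5, -0.6]
gripper_width: 0.332
```

```bash
python3 -c "
from st import *
to(.541,-.0715,.046,-85); print(sense()['moment'])"
```

```text
t 11.15 tcp [ 0.5407 -0.0734  0.0458] head -84.87 j [  9.4  25.6 -23.3   0.2 -41.1  85.6] F [ 2.41 -9.46 -0.65] w 0.332 tilt [ 0.    -0.002 -1.   ]
delta tool [-0.0005 -0.0002 -0.0019]
wy 0.0022
[-2.55038178 -0.43695597  0.05133821]
```

Call:
move_arm(increments="1 -0.0003 0 0.0022 0 0 0; 1 -0.0003 0 0.0022 0 0.05 0; 1 -0.0003 0 0.0022 0 0.12 0; 1 -0.0003 0 0.0022 0 0.2 0; 1 -0.0003 0 0.0022 0 0.28 0; 1 -0.0003 0 0.0022 0 0.36 0; 1 -0.0003 0 0.0022 0 0.44 0; 1 -0.0003 0 0.0022 0 0.5 0")

```text
time_s: 11.95
tcp_pos: [0.5409, -0.073, 0.0457]
ee_rot: [[-0.916, -0.0, -0.402], [0.402, 0.001, -0.916], [0.0, -1.0, -0.001]]
wrist_force: [-1.2, 1.7, 1.2]
gripper_width: 0.333
```

```bash
python3 -c "
from st import *
to(.5412,-.0735,.046,-85); print(sense()['moment'])"
```

```text
t 11.95 tcp [ 0.5409 -0.073   0.0457] head -113.68 j [  9.3  25.6 -23.2  -0.1 -41.2  57. ] F [-1.15  1.69  1.19] w 0.333 tilt [-0.     0.001 -1.   ]
delta tool [-0.0005 -0.0003  0.0003]
wy -0.5006
[0.68304065 0.3770511  0.01716789]
```

Call:
move_arm(increments="1 0 0 0 0 0.08 0; 1 0 0 0 0 0.18 0; 1 0 0 0 0 0.28 0; 1 0 0 0 0 0.38 0; 1 0 0 0 0 0.48 0; 1 0 0 0 0 0.58 0; 1 0 0 0 0 0.66 0; 1 0 0 0 0 0.7 0")

```text
time_s: 12.75
tcp_pos: [0.5414, -0.0725, 0.0458]
ee_rot: [[-0.442, 0.001, -0.897], [0.897, 0.001, -0.442], [0.001, -1.0, -0.001]]
wrist_force: [-1.1, 2.5, 1.8]
gripper_width: 0.335
```

```bash
python3 -c "
from st import *
to(.5412,-.0735,.046,-85); print(sense()['moment'])
for n in ('side','top'):
    p,d=capture(n); b=(130,220,240,320) if n=='side' else (160,215,295,405)
    cv2.imwrite(f'pics/k3_{n}.png',cv2.resize(p[b[0]:b[1],b[2]:b[3],::-1],None,fx=6,fy=6,interpolation=2))"
```

```text
t 12.75 tcp [ 0.5414 -0.0725  0.0458] head -153.75 j [  9.3  25.6 -23.2  -0.1 -41.1  17. ] F [-1.06  2.52  1.76] w 0.335 tilt [ 0.001  0.001 -1.   ]
delta tool [-0.0008 -0.0002  0.0006]
wy -1.2
[1.24294057 0.08192372 0.10713268]
```

View pics/k3_side.png

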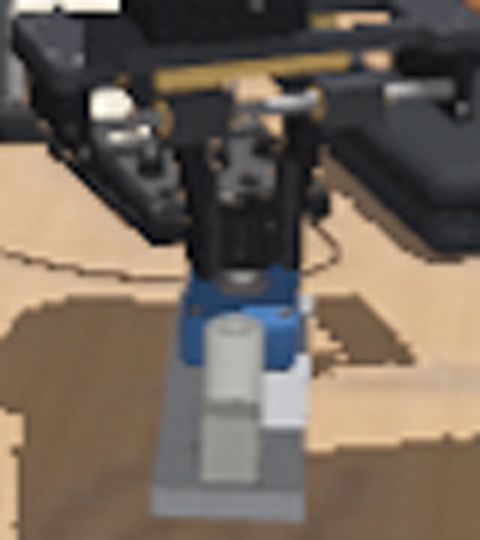

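View pics/k3_top.png

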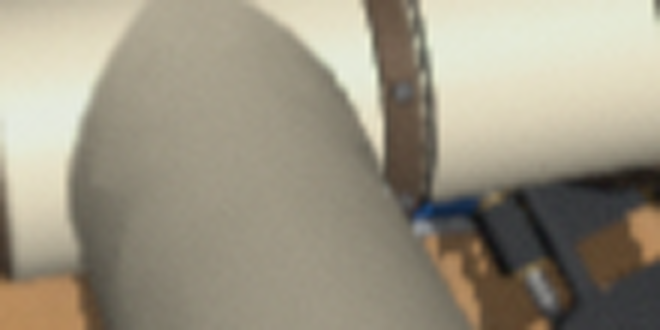

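Call:
move_arm(increments="1 0 0 0 0 0.08 0; 1 0 0 0 0 0.17 0; 1 0 0 0 0 0.26 0; 1 0 0 0 0 0.35 0; 1 0 0 0 0 0.44 0; 1 0 0 0 0 0.51 0; 1 0 0 0 0 0.55 0; 1 0 0 0 0 0.55 0")

```text
time_s: 13.65
tcp_pos: [0.5419, -0.0725, 0.0458]
ee_rot: [[0.089, 0.002, -0.996], [0.996, 0.001, 0.089], [0.001, -1.0, -0.002]]
wrist_force: [0.2, 6.1, 0.9]
gripper_width: 0.337
```

```bash
python3 -c "
from st import *
to(.5412,-.0735,.046,-85); print(sense()['moment'],sense()['effort'])"
```

```text
t 13.65 tcp [ 0.5419 -0.0725  0.0458] head 174.87 j [  9.3  25.7 -23.1  -0.1 -41.1 -14.4] F [0.16 6.11 0.9 ] w 0.337 tilt [ 0.002  0.001 -1.   ]
delta tool [-0.0011 -0.0003  0.0006]
wy -1.7476
[ 1.6663867  -0.18058614 -0.0429787 ] [ -2.93425933 -36.07411981  12.33176351   3.8522467   -0.35302394
  -0.05520143]
```

Call:
move_arm(increments="1 0 0 0 0 0.03 0; 1 0 0 0 0 0.06 0; 1 0 0 0 0 0.09 0; 1 0 0 0 0 0.12 0")

```text
time_s: 14.05
tcp_pos: [0.542, -0.0725, 0.0458]
ee_rot: [[0.208, 0.002, -0.978], [0.978, 0.001, 0.208], [0.002, -1.0, -0.002]]
wrist_force: [-0.7, 4.9, 0.4]
gripper_width: 0.338
```

```bash
python3 -c "
from st import *
to(.5412,-.0735,.046,-85); print(sense()['moment'],sense()['effort'])"
```

```text
t 14.05 tcp [ 0.542  -0.0725  0.0458] head 167.99 j [  9.3  25.7 -23.1  -0.1 -41.  -21.3] F [-0.66  4.94  0.38] w 0.338 tilt [ 0.002  0.001 -1.   ]
delta tool [-0.0012 -0.0003  0.0006]
wy -1.8676
[ 1.66358224 -0.27762175  0.04973426] [ -3.01143162 -36.25400305  12.27789313   3.72526601  -0.43402126
   0.13211082]
```

Call:
move_arm(increments="1 0 0 0 0 0.03 0; 1 0 0 0 0 0.06 0; 1 0 0 0 0 0.09 0; 1 0 0 0 0 0.12 0; 1 0 0 0 0 0.12 0")

```text
time_s: 14.55
tcp_pos: [0.5422, -0.0725, 0.0458]
ee_rot: [[0.323, 0.003, -0.946], [0.946, 0.001, 0.323], [0.002, -1.0, -0.002]]
wrist_force: [1.0, 5.5, 0.1]
gripper_width: 0.335
```

```bash
python3 -c "
from st import *
to(.5412,-.0735,.046,-85); print(sense()['moment'],sense()['effort'][5])"
```

```text
t 14.55 tcp [ 0.5422 -0.0725  0.0458] head 161.15 j [  9.3  25.7 -23.1  -0.1 -41.  -28.1] F [1.05 5.48 0.13] w 0.335 tilt [ 0.003  0.001 -1.   ]
delta tool [-0.0012 -0.0002  0.0006]
wy -1.9871
[ 1.61255512 -0.27799148 -0.01090259] -0.0654531572945416
```

Call:
move_arm(increments="1 0 0 0 0 0.03 0; 1 0 0 0 0 0.06 0; 1 0 0 0 0 0.09 0; 1 0 0 0 0 0.12 0; 1 0 0 0 0 0.12 0")

```text
time_s: 15.05
tcp_pos: [0.5421, -0.0731, 0.0458]
ee_rot: [[0.433, 0.002, -0.901], [0.901, 0.0, 0.433], [0.001, -1.0, -0.002]]
wrist_force: [1.7, 3.4, -0.1]
gripper_width: 0.335
```

```bash
python3 -c "
from st import *
to(.5412,-.0735,.046,-85); print(sense()['moment'],sense()['effort'][5])"
```

```text
t 15.05 tcp [ 0.5421 -0.0731  0.0458] head 154.32 j [  9.3  25.7 -23.2   0.  -41.  -35. ] F [ 1.66  3.36 -0.1 ] w 0.335 tilt [ 0.002  0.    -1.   ]
delta tool [-0.0008 -0.0002  0.0006]
wy -2.1063
[ 1.31380204 -0.60734369  0.35078606] -0.4395912028849125
```

Torque is rising at about 2.1 rad of turn. Push on gently to confirm it is seated.

Call:
move_arm(increments="1 0 0 0 0 0.02 0; 1 0 0 0 0 0.04 0; 1 0 0 0 0 0.04 0")

```text
time_s: 15.35
tcp_pos: [0.5418, -0.0735, 0.0457]
ee_rot: [[0.471, 0.002, -0.882], [0.882, 0.0, 0.471], [0.001, -1.0, -0.001]]
wrist_force: [2.5, 3.3, -0.7]
gripper_width: 0.334
```

```bash
python3 -c "
from st import *
to(.5412,-.0735,.046,-85); print(sense()['moment'],sense()['effort'][5])"
```

```text
t 15.35 tcp [ 0.5418 -0.0735  0.0457] head 151.93 j [  9.3  25.7 -23.2   0.  -41.1 -37.4] F [ 2.53  3.25 -0.66] w 0.334 tilt [ 0.002  0.    -1.   ]
delta tool [-0.0003 -0.0003  0.0005]
wy -2.148
[ 1.0225348  -0.9530938   0.47848386] -0.5367827229201794
```

Call:
move_arm(increments="1 0 0 0 0 0.02 0; 1 0 0 0 0 0.04 0; 1 0 0 0 0 0.04 0")

```text
time_s: 15.65
tcp_pos: [0.5415, -0.0739, 0.0458]
ee_rot: [[0.506, 0.001, -0.863], [0.863, -0.0, 0.506], [0.0, -1.0, -0.001]]
wrist_force: [3.7, 0.7, -0.7]
gripper_width: 0.336
```

```bash
python3 -c "
from st import *
to(.5412,-.0735,.046,-85); print(sense()['moment'],sense()['effort'][5])
for n in ('side',):
    p,d=capture(n); b=(130,220,240,320)
    cv2.imwrite(f'pics/k4_{n}.png',cv2.resize(p[b[0]:b[1],b[2]:b[3],::-1],None,fx=6,fy=6,interpolation=2))"
```

```text
t 15.65 tcp [ 0.5415 -0.0739  0.0458] head 149.62 j [  9.2  25.7 -23.2   0.  -41.1 -39.7] F [ 3.73  0.71 -0.66] w 0.336 tilt [ 0.001 -0.    -1.   ]
delta tool [ 0.0002 -0.0003  0.0005]
wy -2.1884
[ 0.20335243 -1.2688594   0.62104708] -0.62410868704319
```

View pics/k4_side.png

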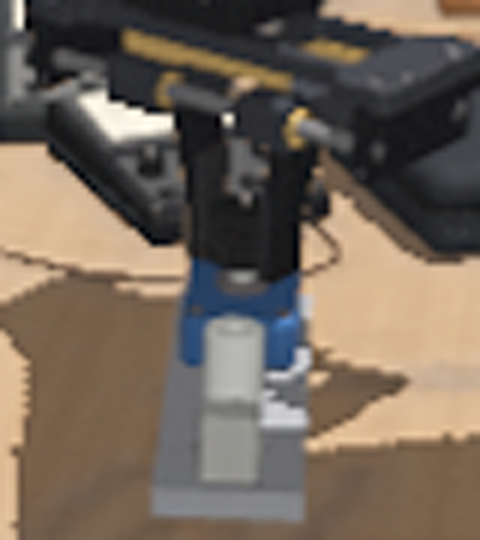

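Call:
move_arm(increments="1 0 0 0 0 0.02 0; 1 0 0 0 0 0.04 0; 1 0 0 0 0 0.04 0; 1 0 0 0 0 0.04 0")

```text
time_s: 16.1
tcp_pos: [0.5413, -0.0741, 0.0458]
ee_rot: [[0.54, 0.001, -0.842], [0.842, -0.0, 0.54], [-0.0, -1.0, -0.001]]
wrist_force: [5.2, -3.3, -0.7]
gripper_width: 0.334
```

```bash
python3 -c "
from st import *
to(.5412,-.0735,.046,-85); print(sense()['moment'],sense()['effort'][5])"
```

```text
t 16.1 tcp [ 0.5413 -0.0741  0.0458] head 147.31 j [  9.2  25.7 -23.2   0.  -41.1 -42. ] F [ 5.25 -3.33 -0.66] w 0.334 tilt [ 0.001 -0.    -1.   ]
delta tool [ 0.0005 -0.0002  0.0004]
wy -2.2287
[-0.82214281 -1.46591144  0.48856782] -0.4519902169704437
```

Call:
move_arm(increments="1 0 0 0 0 -0.03 0; 1 0 0 0 0 -0.06 0; 1 0 0 0 0 -0.06 0")

```text
time_s: 16.4
tcp_pos: [0.5413, -0.0742, 0.0458]
ee_rot: [[0.49, 0.001, -0.872], [0.872, -0.0, 0.49], [0.0, -1.0, -0.001]]
wrist_force: [5.0, -3.5, -1.1]
gripper_width: 0.333
```

```bash
python3 -c "
from st import *
to(.5412,-.0735,.046,-85); print(sense()['moment'],sense()['effort'][5])"
```

```text
t 16.4 tcp [ 0.5413 -0.0742  0.0458] head 150.67 j [  9.2  25.7 -23.2   0.  -41.1 -38.6] F [ 4.97 -3.47 -1.09] w 0.333 tilt [ 0.001 -0.    -1.   ]
delta tool [ 0.0005 -0.0002  0.0004]
wy -2.17
[-0.86437752 -1.48885887  0.11933593] -0.03299423377029598
```

Call:
move_arm(increments="1 0 0 0 0 -0.03 0; 1 0 0 0 0 -0.06 0; 1 0 0 0 0 -0.06 0")

```text
time_s: 16.7
tcp_pos: [0.5414, -0.0741, 0.0457]
ee_rot: [[0.437, 0.001, -0.9], [0.9, -0.0, 0.437], [0.0, -1.0, -0.001]]
wrist_force: [5.2, -2.9, -0.1]
gripper_width: 0.337
```

```bash
python3 -c "
from st import *
to(.5412,-.0735,.046,-85); print(sense()['moment'],sense()['effort'][5])"
```

```text
t 16.7 tcp [ 0.5414 -0.0741  0.0457] head 154.09 j [  9.2  25.7 -23.2   0.  -41.1 -35.1] F [ 5.16 -2.9  -0.09] w 0.337 tilt [ 0.001 -0.    -1.   ]
delta tool [ 0.0005 -0.0003  0.0004]
wy -2.1102
[-0.86210601 -1.4680032   0.05654067] 0.019607761641964316
```

Slip plateau reached at about 0.6 N m, so it is firmly seated. The torque fell back to zero at a grip angle of about 2.15 rad, so the quarter turn ends at about 0.58 rad. That leaves 1.53 rad of back-off.

Call:
move_arm(increments="1 0 0 0 0 -0.08 0; 1 0 0 0 0 -0.18 0; 1 0 0 0 0 -0.28 0; 1 0 0 0 0 -0.38 0; 1 0 0 0 0 -0.48 0; 1 0 0 0 0 -0.58 0; 1 0 0 0 0 -0.68 0; 1 0 0 0 0 -0.75 0")

```text
time_s: 17.5
tcp_pos: [0.542, -0.0742, 0.0457]
ee_rot: [[-0.296, 0.002, -0.955], [0.955, 0.0, -0.296], [-0.001, -1.0, -0.002]]
wrist_force: [6.3, -4.2, -2.0]
gripper_width: 0.336
```

```bash
python3 -c "
from st import *
to(.5412,-.0735,.046,-85); print(sense()['moment'],sense()['effort'][5])"
```

```text
t 17.5 tcp [ 0.542  -0.0742  0.0457] head -162.79 j [  9.2  25.7 -23.2   0.  -41.    8. ] F [ 6.28 -4.24 -2.02] w 0.336 tilt [ 0.002  0.    -1.   ]
delta tool [ 0.0009 -0.0003  0.0005]
wy -1.3577
[-1.08021242 -1.80736382 -0.05695966] -0.2981563098728657
```

Call:
move_arm(increments="1 0 0 0 0 -0.1 0; 1 0 0 0 0 -0.2 0; 1 0 0 0 0 -0.3 0; 1 0 0 0 0 -0.4 0; 1 0 0 0 0 -0.5 0; 1 0 0 0 0 -0.6 0; 1 0 0 0 0 -0.7 0; 1 0 0 0 0 -0.78 0")

```text
time_s: 18.3
tcp_pos: [0.5425, -0.0738, 0.0458]
ee_rot: [[-0.882, 0.003, -0.471], [0.471, 0.0, -0.882], [-0.003, -1.0, -0.002]]
wrist_force: [6.8, -2.0, -2.1]
gripper_width: 0.335
```

Call:
move_arm(increments="1 0 0 0 0 0 0; 1 0 0 0 0 0 0")

```text
time_s: 18.5
tcp_pos: [0.5425, -0.0738, 0.0457]
ee_rot: [[-0.881, 0.003, -0.473], [0.473, 0.0, -0.881], [-0.003, -1.0, -0.002]]
wrist_force: [6.5, -3.0, -2.4]
gripper_width: 0.336
```

```bash
python3 -c "
from st import *
to(.5412,-.0735,.046,-85); print(sense()['moment'],sense()['effort'][5])
for n in ('side','top'):
    p,d=capture(n); np.savez(n+'5.npz',p=p,d=d); b=(130,220,240,320) if n=='side' else (160,215,295,405)
    cv2.imwrite(f'pics/k5_{n}.png',cv2.resize(p[b[0]:b[1],b[2]:b[3],::-1],None,fx=6,fy=6,interpolation=2))
    cv2.imwrite(f'pics/k5f_{n}.png',p[:,:,::-1])"
```

```text
t 18.5 tcp [ 0.5425 -0.0738  0.0457] head -118.25 j [  9.2  25.7 -23.1   0.  -41.   52.5] F [ 6.5  -3.05 -2.39] w 0.336 tilt [ 0.003  0.    -1.   ]
delta tool [ 0.0013 -0.0003  0.0003]
wy -0.5803
[-0.71177285 -1.9371773   0.06935424] -0.04992221365682781
```

View pics/k5_side.png

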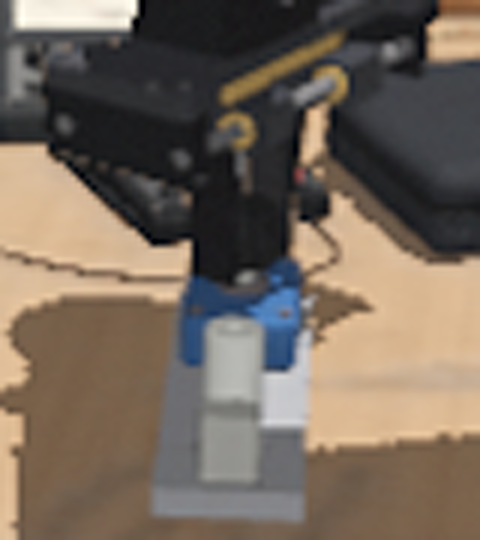

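View pics/k5f_top.png

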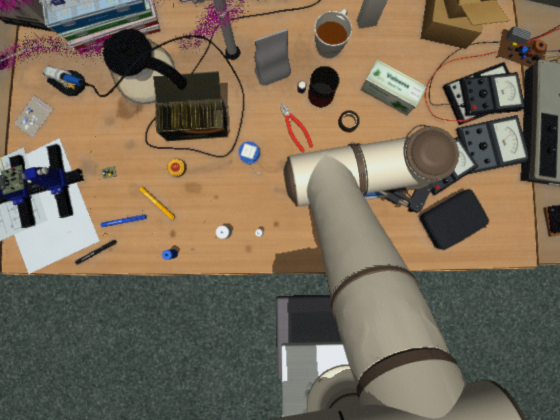

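View pics/k5f_side.png

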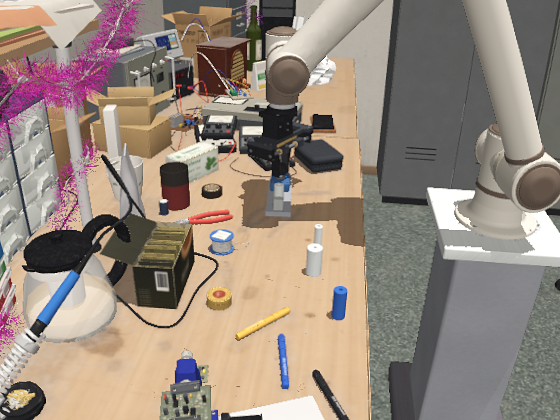

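```bash
python3 -c "
from station import r,sense
print(r.finish_job()); s=sense(); print(s['time_s'],s['gripper_width'])"
```

```text
the job is handed in; nothing more can be done
None
the job is handed in; nothing more can be done
```

The 24 mm spacer is standing upright in the nest, released. The knob was turned clockwise until the jaw seated, then backed off a quarter turn. I handed in at about 18.6 s with the gripper still closed on the knob.

- **Spacer:** Its underside went below the nest rim with almost no force, and the side view after release shows it upright in the nest.
- **Seating:** The knob turned freely until about 2.05 rad of grip rotation. The torque then climbed to about 0.6 N m, where the pads slipped a little. By that measure the knob started at about 1.0 rad, and the white line on it in the first picture agrees, if it points along jig +y when the knob is at zero.
- **Back-off:** I measured the quarter turn (1.57 rad) from the point where the torque fell back to zero, to leave out the slip and wind-up. It is judged from the gripper's rotation.
- **Final state:** At the end the gripper read 29 mm open on the knob with about 7 N of sideways force. The other two spacers and the blue look-alike look unmoved in the last pictures.
- **Not checked:** The arm and the spacer hide the jaw and the white line, so I could not see the jaw's final gap or the knob's final angle.
- **Disagreement:** The knob position from the top picture was 2–3 mm off from where the nest position put it. The closing force agreed with the nest-based value, so I shifted the grip about 2 mm before turning.

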